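# Press a label holder home in a bench shelf's label rail

### The arm

A 7-joint arm with a two-finger parallel gripper is mounted at the origin on the work surface. World frame = base frame: x ahead of the robot, y to its left, z up, the work surface at z = 0. Lengths are in m, angles in degrees, forces in N, time in s.
With the tool pointing down it reaches from about 0.425 to 0.875 m from the base axis. Payload 4.7 kg.
Tool frame: the origin (TCP) lies midway between the tips of the shut fingers; the grasp point (between the pads) lies 19 mm behind it; z points along the fingers, y is the line along which they close (so a half turn about z gives the same grasp; the last joint's range is limited). The gripper opens to 85 mm and grips with 20 to 120 N. Pads are 22 mm wide; open, the fingers measure 114 mm over their backs; the gripper's body (76 mm by 85 mm) begins 54 mm behind the grasp point. The pads swing forward as they close: fully open they stand 13 mm farther back than shut.
Start: joints at [-66.629, 18.392, -4.016, 83.108, 1.295, 78.541, -3.26], TCP at [0.249, 0.6, 0.231] pointing down, gripper open.
Joint ranges: [-163.93, 163.93], [-17.29, 119.83], [-79.2, 71.16], [3.27, 140.29], [-89.18, 269.18], [5.43, 117.66], [-154.24, 154.24]. Speed limits (degrees/s): [147.25, 147.25, 180, 180, 180, 180, 180].

### API

Orientations are given as [roll, pitch, yaw] about the fixed x, y, z axes, in that order (R = Rz(yaw) Ry(pitch) Rx(roll)).
In Python, from workcell import env gives the robot as it stands.
- The arm moves only by the tool arm_command, never from a script. Its argument "moves" is a list of rows, each an object with "slide": the shift along the tool's x, y, z in cm, a list of three; "spin": the turn about the tool's z in degrees. A call has 1 to 10 rows; each row shifts and turns the commanded pose from where the row before left it, along the tool's axes as they then stand; what a row does not reach is not made up. A row lasts 1/10 s, in which the tool goes at most 50 mm and 8.59 degrees, less where a joint would pass 70% of its speed; a pose out of reach is approached as far as the arm can. A call with a gripper value outside its range is refused whole. "gripper" is the opening, from 0 (shut) to 1 (fully open), set as the call begins (left out, the last holds). The fingers move at their own pace and stop on an object; the grip force is fixed at half the most. Time passes only in rows, so rows that do not move let the fingers close. It gives the time, the measured TCP pose, the force, the opening and the grip force at its end, in the units of the state.
- env.get_state(): the state, without advancing time (a new reading comes with each control period).
- env.camera(name): name is "side" or "top"; returns a dict with "image" (400x640x3 uint8, red, green, blue), "fx", "fy", "cx", "cy" (pixels), "rvec" (rotation vector, rad) and "tvec" (3), from world to camera coordinates, as OpenCV has them. Camera axes: x right, y down, z forward; pixel columns grow to the right and rows downward; lengths in m; the calibration is good to about 2 mm. A picture is of the moment at which its call begins. There is no depth.
- env.close_job(): hands the job in; it is judged then, once.
The state is a dict: "time_s": time; "joint_pos": joint angles; "dq": joint speeds; "effort": joint torques, N m; "tool_pos": TCP position; "tcp_rot": TCP orientation; "wrist_force": force on the tool from outside, world axes, zero at the start; "wrist_torque": the same for the moment, N m; "gripper_width": finger opening in m; "grip_force": force on a finger pad.
Only numpy, scipy, OpenCV 4.12 (cv2) and the standard library are available. Lean on these libraries where they do the work, as an engineer would, in place of code of your own. Each camera call takes 0.05 s, during which the arm holds its last target. There are 200 camera calls.

### The job

Take the loose label holder out of its white parking block and push its tongue down behind the lip of the low bench shelf that has no label holder yet, against the spring in the rail, until it is fully home with its shoulders down on the rail. Finish while still holding it pressed home: do not let go. Leave the tip box, the jar and the beaker where they are.

Things in the scene. Friction and masses are not known exactly. Their poses are not given: they have to be found in the camera images.
- holder_mid (a point): Loose grey plastic label holder, 80 g, paper label on both faces, upright, z up, 92 mm tall; the point is its centre half-way up. From below: tongue 6 (x) x 70 (y) x 22 tall; label plate 6 x 100 x 45 tall, its lower edges beside the tongue are the shoulders, 24 mm below the point; on top a centred grip tab 12 x 34 x 25 tall, to pinch from above across x. Front and back are alike.
- block_mid (a point): Parking block, fixed white plastic, 60 (x) x 120 (y) x 30 mm tall, with one slot along y, 9 mm wide, 80 mm long, 23 mm deep, in which the loose holder stands at the start. The point is the centre of the slot's mouth, on the block's top.
- shelf_a_mouth (a point): Rail on the front edge of the low white shelf WITHOUT a label: a slot 10 (x) x 80 mm (y) between an aluminium lip, bent outward at its top, and a wall that rises 8 mm above the point; black blocks close its ends. The point is the mouth's centre, level with the blocks' tops, 60 mm above the bench; x points back, z up. Holder home: shoulders on the blocks, holder_mid 24 mm above the point.
- shelf_b_mouth (a point): The same point on the other, identical shelf, whose rail already has a fixed label holder of the same shape in it (its tab's top 130 mm above the bench). Each shelf is 150 mm wide, 190 mm deep, deck 56 mm above the bench. The two may swap sides.
- strip (a joint): Spring strip lying in the empty rail, its top 14 mm below the mouth: how far it is pressed down, m. 0 is up, 0.008 with the holder home, 0.012 at most. Takes about 5 N to start and 9 N at 0.008, and lifts the holder again if it is not kept pressed.
- tipbox_mid (a point): Blue tip box with a pale lid, 87 x 122 x 60 mm, loose on the deck of the empty shelf, its front face at least 60 mm behind the slot. Point at its centre. Leave alone.
- jar_mid (a point): Round pale jar with foil cap, 68 mm diameter, 106 mm tall, loose on the deck of the other shelf. Point at its centre. Leave alone.
- beaker_mid (a point): Glass beaker, 66 mm diameter, 85 mm tall, loose on the bench to the left of the parking block. Point at its centre. Leave alone.
Not all that is in view belongs to the job. What is meant by the part that bears holder_mid is not pink, and is the larger of those in its own colour.

How it is judged (in metres and radians):
On the way, in this order (a step that is already met when the one before it is completed fails the run):
1. the holder is lifted clear of its parking block (z of holder_mid in the frame of block_mid above 0.05 m and contact force between holder and the fingers above 0.5 N), for 0.2 s.
2. the holder is pressed home behind the lip of the empty shelf (z of holder_mid in the frame of shelf_a_mouth between 0.021 and 0.0262 m and x of holder_mid in the frame of shelf_a_mouth between -0.005 and 0.005 m and y of holder_mid in the frame of shelf_a_mouth between -0.008 and 0.008 m and angle between holder_mid's own z axis and vertical below 0.14 rad and angle between the x axis of holder_mid and the x axis of shelf_a_mouth, either way round below 0.12 rad and value of joint strip above 0.0055 m and contact force between holder and the fingers above 2 N), for 0.3 s.
At the end, for the whole second after the job is handed in: Through the last second the holder is in the empty rail (5 mm across, 8 mm along, upright within 8 and in line within 7 degrees), its shoulders within about 2 mm of the end blocks, the strip pressed down at least 5.5 mm, the fingers still on the holder with at least 2 N (all of step 2); the arm keeps its last pose, push and grip.
It fails at once if the tipbox is moved more than 25 mm (distance of tipbox_mid from where it was at the start of the episode above 0.025 m).
It fails at once if the jar is moved more than 25 mm (distance of jar_mid from where it was at the start of the episode above 0.025 m).
It fails at once if the beaker is moved more than 25 mm (distance of beaker_mid from where it was at the start of the episode above 0.025 m).
It also fails if it takes over 38 s, if anything falls off the work surface, if the arm or the gripper's body presses on something with over 40 N, if the wrist force passes 120 N, or if a joint passes its speed limit or range.

## Working session

There is one attempt and no reset: what is moved stays moved. The work goes in short steps, Python scripts to look and compute and a tool call to move; the robot and the scene stay as the last step left them, time stands still between calls to the robot, and variables do not carry over. Pictures are saved under pics/ and viewed, at most 10 in all, crops included, and the job is handed in when it is done.

Besides the shell and the picture viewer there is one more tool, called in YAML: its name, and indented under it one key for each argument. arm_command: Moves the arm, as the interface text tells. Its arguments: {"type":"object","properties":{"moves":{"type":"array","items":{"type":"object","properties":{"slide":{"type":"array","items":{"type":"number"}},"spin":{"type":"number"}}}},"gripper":{"type":"number"}},"required":["moves"]}

```bash
mkdir -p pics; cat > h.py <<'E'
import numpy as np, cv2
from workcell import env
def cam(n):
    c=env.camera(n); K=np.array([[c['fx'],0,c['cx']],[0,c['fy'],c['cy']],[0,0,1.]])
    R=cv2.Rodrigues(np.array(c['rvec'],float))[0]; t=np.array(c['tvec'],float)
    return c['image'],K,R,t
def ray(c,uv):
    _,K,R,t=c; d=R.T@np.linalg.inv(K)@np.array([uv[0],uv[1],1.]); return -R.T@t,d
def onz(c,uv,z):
    o,d=ray(c,uv); return o+d*(z-o[2])/d[2]
def proj(c,p):
    _,K,R,t=c; q=K@(R@np.array(p,float)+t); return q[:2]/q[2]
def save(n,im,s=1):
    cv2.imwrite('pics/'+n+'.png',cv2.resize(cv2.cvtColor(im,cv2.COLOR_RGB2BGR),None,fx=s,fy=s,interpolation=cv2.INTER_CUBIC))
E
python3 - <<'E'
from h import *
for n in('side','top'):
    c=cam(n); save(n+'0',c[0],1.25); np.save(n+'0.npy',c[0]); print(n,-c[2].T@c[3],c[2][2],c[1][0,0])
print(env.get_state())
E
```

```text
side [ 0.18777059 -0.40283436  0.82189892] [ 0.38362548  0.49658002 -0.77861401] 375.48658401223156
top [0.50948317 0.06033018 0.82713588] [ 0.07583032 -0.03692201 -0.99643692] 368.00189930043564
{'time_s': 0.1, 'joint_pos': array([-66.63077886,  18.43478654,  -4.01389247,  83.16687864,
         1.29261269,  78.53933212,  -3.25861473]), 'dq': array([-0.08947595, -0.08323141, -0.07257954, -0.09709581,  0.03187677,
       -0.06490797,  0.00121783]), 'effort': array([ 3.54365175e-04, -4.94878435e+01, -3.83445946e-01, -3.15209377e+01,
        1.31896196e-02,  7.38227478e-03, -1.20125529e-05]), 'tool_pos': array([0.24925666, 0.5998079 , 0.23034197]), 'tcp_rot': array([-1.79904090e+02,  3.50186496e-03,  1.57439707e+02]), 'wrist_force': array([ 0.59860908, -1.09509884, -0.7600932 ]), 'wrist_torque': array([-0.00082972, -0.00624038,  0.03504902]), 'grip_force': 0.0, 'gripper_width': 0.08543850781491141}
```

View pics/side0.png

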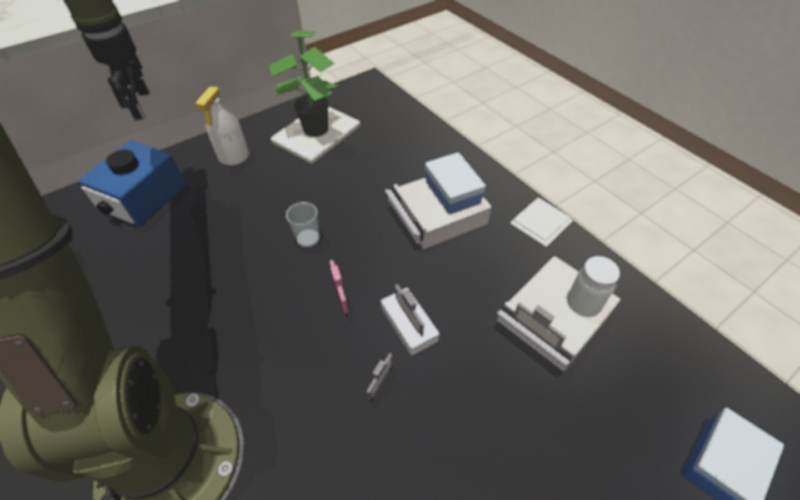

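View pics/top0.png

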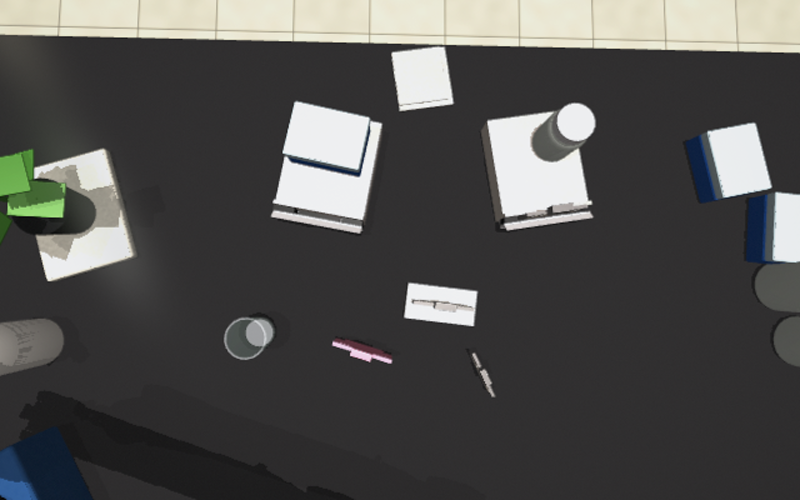

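The side view (display pixels) shows the holder in the white block at (408,315) and the empty shelf with the tip box at (440,200). The jar shelf at (560,305) has its fixed label.

Top-view candidates for the holder, in display pixels:
- Grey holder in the block at (443,304).
- Smaller grey one lying at (482,372).
- Pink one at (362,350).
- Fixed one in the jar shelf at (545,213).

I choose the one in the block, since it is grey, larger and upright in the slot. I'll check it in a crop.

```bash
python3 - <<'E'
import numpy as np; from h import save
t=np.load('top0.npy'); s=np.load('side0.npy')
import cv2
def crop(im,x,y,w=100,h=70): return cv2.resize(im[y:y+h,x:x+w],(400,280),interpolation=cv2.INTER_CUBIC)
save('crop1',np.vstack([np.hstack([crop(t,305,210),crop(t,210,130)]),np.hstack([crop(s,280,215),crop(s,295,130)])]))
E
```

```text
(no output)
```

View pics/crop1.png

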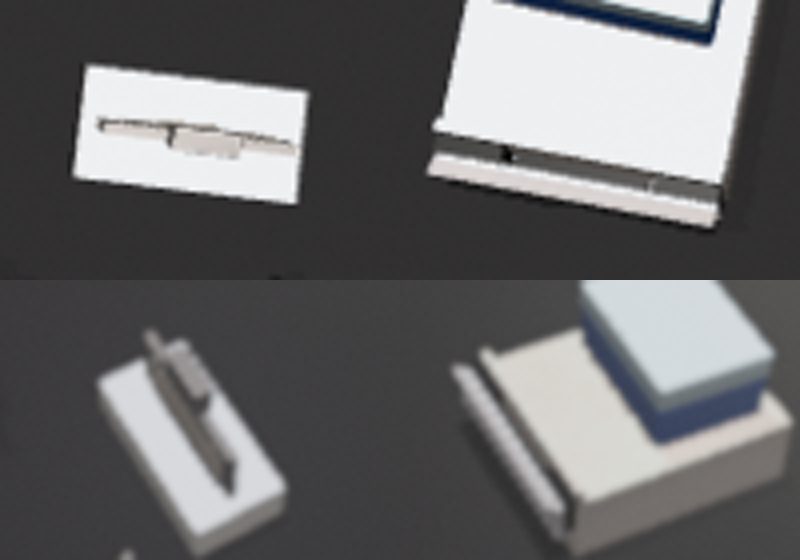

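The crop confirms the grey holder, with its tab, standing in the block, and the empty rail on the left shelf with the tip box behind it. Next is measuring, with a finer crop of the rail.

```bash
python3 - <<'E'
from h import *
t=cam('top'); s=cam('side')
np.set_printoptions(precision=4,suppress=True)
# block contour in top
hsv=cv2.cvtColor(t[0],cv2.COLOR_RGB2HSV); m=((hsv[...,2]>110)&(hsv[...,1]<60)).astype(np.uint8)
sub=np.zeros_like(m); sub[215:270,310:395]=m[215:270,310:395]
cn=max(cv2.findContours(sub,0,2)[0],key=cv2.contourArea); r=cv2.minAreaRect(cn); b=cv2.boxPoints(r); print('blk px',b.tolist())
w=np.array([onz(t,p,.03) for p in b]); print(w, w.mean(0), [np.linalg.norm(w[i]-w[i-1]) for i in range(4)])
print('tab', onz(t,(305+207/4,210+143/4),.1))
for n,p in dict(tabL=(172,139),tabR=(242,147)).items(): print(n,onz(t,(305+p[0]/4,210+p[1]/4),.1))
for n,p,z in [('slotL',(505-400,152),.058),('slotR',(655-400,183),.058),('wallL',(35,125),.068),('wallR',(322,184),.068)]:
    print(n,onz(t,(210+p[0]/4,130+p[1]/4),z))
a=cv2.resize(t[0][155:187,212:292],(800,320),interpolation=cv2.INTER_CUBIC)
c=cv2.resize(s[0][147:196,305:345],(228,280),interpolation=cv2.INTER_CUBIC)
b2=cv2.resize(t[0][150:190,385:485],(572,280),interpolation=cv2.INTER_CUBIC)
im=np.vstack([a,np.hstack([c,b2])]); im=np.clip((im/255.)**.6*255,0,255).astype(np.uint8); save('crop2',im)
E
```

```text
blk px [[322.6453552246094, 253.907958984375], [326.1213073730469, 225.405029296875], [382.2619934082031, 232.25146484375], [378.7860412597656, 260.75439453125]]
[[ 0.4439  0.0328  0.03  ]
 [ 0.5049  0.0254  0.03  ]
 [ 0.4905 -0.0966  0.03  ]
 [ 0.4293 -0.0884  0.03  ]] [ 0.4671 -0.0317  0.03  ] [np.float64(0.12208368374842449), np.float64(0.06146962540778369), np.float64(0.12284364212260361), np.float64(0.0617369443454856)]
tab [ 0.4656 -0.032   0.1   ]
tabL [ 0.4675 -0.0147  0.1   ]
tabR [ 0.4636 -0.0493  0.1   ]
slotL [0.6242 0.215  0.058 ]
slotR [0.6085 0.1367 0.058 ]
wallL [0.6364 0.2491 0.068 ]
wallR [0.607  0.1012 0.068 ]
```

View pics/crop2.png

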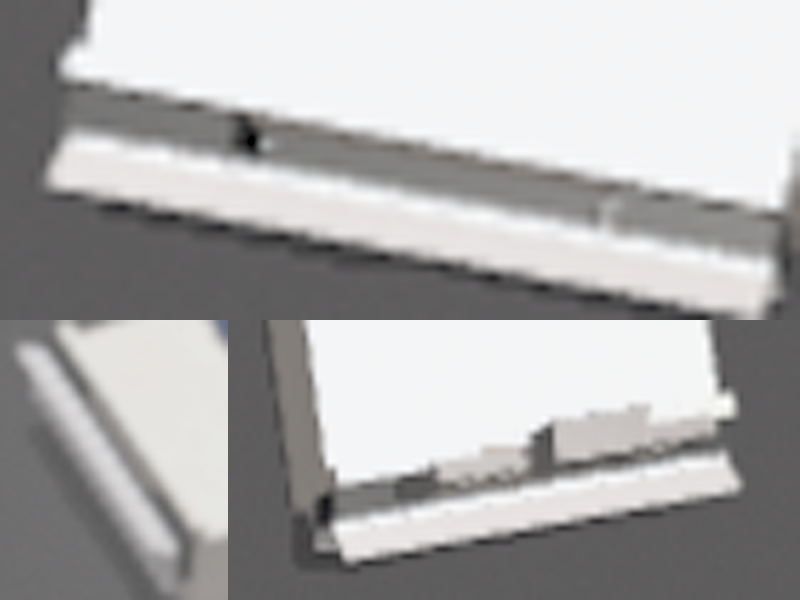

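The crop shows the wall's front edge running from about (65,82) to (780,213) in the 10x top crop. The slot's end blocks are at (250,137) and (607,210), and the side crop shows the wall edge from (60,328) to (190,540).

```bash
python3 - <<'E'
from h import *
np.set_printoptions(precision=4,suppress=True)
t=cam('top'); s=cam('side')
T=lambda x,y:(212+x/10-.45,155+y/10-.45)
S=lambda x,y:(305+x/5.7-.4,147+(y-320)/5.714-.4)
W=[onz(t,T(*p),.068) for p in((65,82),(780,213))]
E=[onz(t,T(*p),.060) for p in((252,137),(607,210))]
V=[onz(s,S(*p),.068) for p in((60,328),(190,540))]
for P in(W,E,V): d=P[0]-P[1]; print(P[0],P[1],(P[0]+P[1])/2,np.degrees(np.arctan2(d[0],d[1])),np.linalg.norm(d))
a=np.radians(-11.2); ex=np.array([np.cos(a),np.sin(a),0]); ey=np.array([-np.sin(a),np.cos(a),0])
print('x coords along ex: wall top',[w@ex for w in W],'wall side',[v@ex for v in V],'ends',[e@ex for e in E])
print('y:',[w@ey for w in W],[e@ey for e in E],[v@ey for v in V])
# side: tab of holder check
for p in((197-0,360),): pass
print('blocktab side px of (0.4656,-.032,.1)',proj(s,(.4656,-.032,.1)))
# shelf front line profiles in top view across slot at slot mid, on plane z=.06
c=(.6155,.176); 
g=cv2.cvtColor(t[0],cv2.COLOR_RGB2GRAY)
for off in(-.02,0,.02):
  print([int(cv2.getRectSubPix(g,(1,1),tuple(map(float,proj(t,np.array([*c,.06])+ey*off+ex*k/1000))))[0,0]) for k in range(-16,17)])
E
```

```text
[0.6333 0.2505 0.068 ] [0.6073 0.1032 0.068 ] [0.6203 0.1768 0.068 ] 10.032367155586813 0.14957425321531842
[0.6234 0.2136 0.06  ] [0.6086 0.1397 0.06  ] [0.616  0.1766 0.06  ] 11.29070681406757 0.07535513604105563
[0.6362 0.2487 0.068 ] [0.602 0.098 0.068] [0.6191 0.1733 0.068 ] 12.763280545262315 0.1544735412918801
x coords along ex: wall top [np.float64(0.5726038445213153), np.float64(0.5756518128669428)] wall side [np.float64(0.5757471125860718), np.float64(0.5715329187450061)] ends [np.float64(0.5700357446845261), np.float64(0.5699164475649686)]
y: [np.float64(0.3686963665512911), np.float64(0.2191531717416167)] [np.float64(0.33058862308041553), np.float64(0.25523358147095676)] [np.float64(0.3674940175201462), np.float64(0.2130779706547893)]
blocktab side px of (0.4656,-.032,.1) [326.1246 237.9358]
[127, 187, 202, 211, 213, 212, 214, 217, 222, 231, 227, 194, 161, 130, 99, 94, 90, 89, 88, 86, 83, 96, 125, 161, 202, 232, 236, 239, 239, 239, 239, 240, 240]
[144, 187, 204, 211, 213, 213, 215, 220, 226, 231, 229, 185, 141, 115, 91, 86, 85, 85, 85, 84, 81, 98, 148, 192, 215, 235, 237, 239, 239, 240, 240, 239, 239]
[166, 192, 207, 211, 213, 213, 214, 221, 226, 227, 226, 182, 137, 110, 88, 81, 81, 80, 78, 76, 77, 92, 159, 224, 232, 238, 239, 239, 239, 240, 240, 239, 239]
```

```bash
cat > plan.py <<'E'
import sys,numpy as np
from h import env
from scipy.spatial.transform import Rotation as R
x,y,z,yaw,n=map(float,sys.argv[1:6]); n=int(n)
s=env.get_state(); p=np.array(s['tool_pos']); r=np.array(s['tcp_rot'])
dy=(yaw-r[2]+90)%180-90; M=lambda a:R.from_euler('xyz',[180,0,a],degrees=True).as_matrix()
for i in range(n):
    d=(np.array([x,y,z])-p)/n
    print(np.round(M(r[2]+dy*i/n).T@d*100,2).tolist(),round(-dy/n,2))
E
python3 plan.py .4656 -.032 .2 83.5 16
```

```text
[-2.76, -3.13, 0.19] 4.62
[-3.01, -2.9, 0.19] 4.62
[-3.23, -2.65, 0.19] 4.62
[-3.43, -2.38, 0.19] 4.62
[-3.61, -2.09, 0.19] 4.62
[-3.77, -1.79, 0.19] 4.62
[-3.9, -1.48, 0.19] 4.62
[-4.01, -1.17, 0.19] 4.62
[-4.09, -0.84, 0.19] 4.62
[-4.14, -0.51, 0.19] 4.62
[-4.17, -0.17, 0.19] 4.62
[-4.17, 0.17, 0.19] 4.62
[-4.15, 0.5, 0.19] 4.62
[-4.09, 0.83, 0.19] 4.62
[-4.01, 1.16, 0.19] 4.62
[-3.9, 1.48, 0.19] 4.62
```

arm_command:
  moves:
    - {"slide": [-2.8, -3.1, 0.2], "spin": 4.6}
    - {"slide": [-3.0, -2.9, 0.2], "spin": 4.6}
    - {"slide": [-3.2, -2.6, 0.2], "spin": 4.6}
    - {"slide": [-3.4, -2.4, 0.2], "spin": 4.6}
    - {"slide": [-3.6, -2.1, 0.2], "spin": 4.6}
    - {"slide": [-3.8, -1.8, 0.2], "spin": 4.6}
    - {"slide": [-3.9, -1.5, 0.2], "spin": 4.6}
    - {"slide": [-4.0, -1.2, 0.2], "spin": 4.6}
  gripper: 1

```text
time_s: 1.1
tool_pos: [0.3578, 0.2829, 0.2154]
tcp_rot: [180.0, -0.0, 120.5]
wrist_force: [0.0, -0.4, 0.0]
gripper_width: 0.0852
grip_force: 0.0
```

arm_command:
  moves:
    - {"slide": [-4.1, -0.8, 0.2], "spin": 4.6}
    - {"slide": [-4.1, -0.5, 0.2], "spin": 4.6}
    - {"slide": [-4.2, -0.2, 0.2], "spin": 4.6}
    - {"slide": [-4.2, 0.2, 0.2], "spin": 4.6}
    - {"slide": [-4.1, 0.5, 0.2], "spin": 4.6}
    - {"slide": [-4.1, 0.8, 0.2], "spin": 4.6}
    - {"slide": [-4.0, 1.2, 0.2], "spin": 4.6}
    - {"slide": [-3.9, 1.5, 0.2], "spin": 4.6}
    - {"slide": [0, 0, 0]}
    - {"slide": [0, 0, 0]}

```text
validation failed for argument at $.mo...
```

```bash
python3 plan.py .4656 -.032 .14 83.5 2
```

```text
[-16.31, -3.33, 3.77] 18.48
[-16.52, 2.01, 3.77] 18.48
```

arm_command:
  moves:
    - {"slide": [-4.1, -0.8, 0.2], "spin": 4.6}
    - {"slide": [-4.1, -0.5, 0.2], "spin": 4.6}
    - {"slide": [-4.2, -0.2, 0.2], "spin": 4.6}
    - {"slide": [-4.2, 0.2, 0.2], "spin": 4.6}
    - {"slide": [-4.1, 0.5, 0.2], "spin": 4.6}
    - {"slide": [-4.1, 0.8, 0.2], "spin": 4.6}
    - {"slide": [-4.0, 1.2, 0.2], "spin": 4.6}
    - {"slide": [-3.9, 1.5, 0.2], "spin": 4.6}
    - {"slide": [0, 0, 0.1], "spin": 0}

```text
time_s: 2.0
tool_pos: [0.4685, -0.0368, 0.1987]
tcp_rot: [179.9, 0.1, 83.2]
wrist_force: [0.4, -0.2, -0.2]
gripper_width: 0.0855
grip_force: 0.0
```

```bash
python3 plan.py .4656 -.032 .14 83.5 2
```

```text
[0.22, -0.17, 2.94] -0.14
[0.22, -0.17, 2.94] -0.14
```

arm_command:
  moves:
    - {"slide": [0.2, -0.2, 2.5], "spin": -0.2}
    - {"slide": [0.2, -0.2, 2.5], "spin": -0.1}
    - {"slide": [0, 0, 2.5], "spin": 0}
    - {"slide": [0, 0, 2.5], "spin": 0}
    - {"slide": [0, 0, 1.5], "spin": 0}
    - {"slide": [0, 0, 1.0], "spin": 0}
    - {"slide": [0, 0, 0.1], "spin": 0}

```text
time_s: 2.7
tool_pos: [0.4631, -0.0258, 0.0714]
tcp_rot: [-179.9, 0.0, 84.2]
wrist_force: [-0.1, -1.2, -0.3]
gripper_width: 0.0854
grip_force: 0.0
```

```bash
python3 plan.py .4656 -.032 .073 83.5 1; python3 - <<'E'
from h import *
t=cam('top');s=cam('side')
f=lambda im,x,y,w,h:cv2.resize(im[y:y+h,x:x+w],(400,400),interpolation=cv2.INTER_CUBIC)
save('grasp',np.hstack([f(t[0],305,195,100,100),f(s[0],265,190,110,110)]))
E
```

```text
[-0.6, 0.32, -0.16] 0.68
```

View pics/grasp.png

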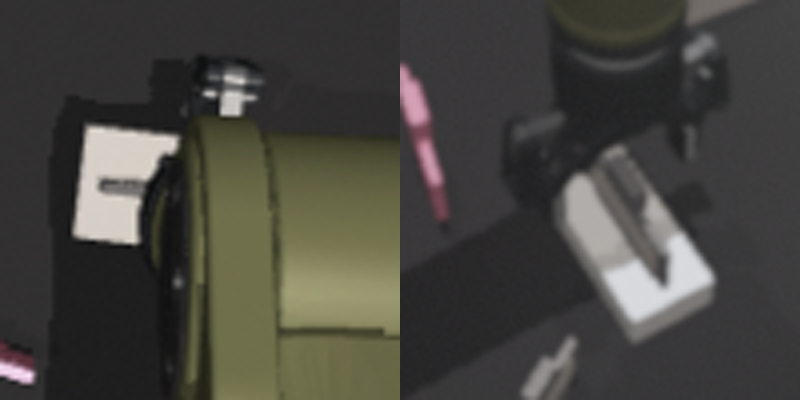

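The fingers straddle the tab at about (625,180) in the side crop. I'll centre up and close.

arm_command:
  moves:
    - {"slide": [-0.6, 0.3, 0], "spin": 0.7}
    - {"slide": [0, 0, 0], "spin": 0}
    - {"slide": [0, 0, 0], "spin": 0}

```text
time_s: 3.1
tool_pos: [0.4669, -0.0327, 0.0729]
tcp_rot: [179.9, -0.0, 83.4]
wrist_force: [-0.5, -0.6, -0.5]
gripper_width: 0.0852
grip_force: 0.0
```

arm_command:
  moves:
    - {"slide": [0, 0, 0], "spin": 0}
    - {"slide": [0, 0, 0], "spin": 0}
    - {"slide": [0, 0, 0], "spin": 0}
    - {"slide": [0, 0, 0], "spin": 0}
    - {"slide": [0, 0, 0], "spin": 0}
    - {"slide": [0, 0, 0], "spin": 0}
    - {"slide": [0, 0, 0], "spin": 0}
    - {"slide": [0, 0, 0], "spin": 0}
  gripper: 0

```text
time_s: 3.9
tool_pos: [0.4666, -0.0324, 0.0725]
tcp_rot: [180.0, -0.0, 83.4]
wrist_force: [0.7, -0.2, 1.0]
gripper_width: 0.0108
grip_force: 60.4
```

arm_command:
  moves:
    - {"slide": [0, 0, -1], "spin": 0}
    - {"slide": [0, 0, -2], "spin": 0}
    - {"slide": [0, 0, -2.5], "spin": 0}
    - {"slide": [0, 0, -2.5], "spin": 0}
    - {"slide": [0, 0, -2], "spin": 0}
    - {"slide": [0, 0, -1.5], "spin": 0}
    - {"slide": [0, 0, 0], "spin": 0}
    - {"slide": [0, 0, 0], "spin": 0}
    - {"slide": [0, 0, 0], "spin": 0}

```text
time_s: 4.8
tool_pos: [0.4655, -0.0324, 0.1863]
tcp_rot: [-179.9, 0.0, 83.4]
wrist_force: [0.5, -0.1, -1.3]
gripper_width: 0.011
grip_force: 60.2
```

```bash
python3 plan.py .6158 .1769 .187 78.8 8; python3 - <<'E'
from h import *
t=cam('top');s=cam('side')
f=lambda im,x,y,w,h:cv2.resize(im[y:y+h,x:x+w],(400,400),interpolation=cv2.INTER_CUBIC)
save('lift',np.hstack([f(t[0],305,195,100,100),f(s[0],285,165,110,110)]))
print(env.get_state()['gripper_width'])
E
```

```text
[2.81, 1.57, -0.01] 0.58
[2.83, 1.54, -0.01] 0.58
[2.85, 1.51, -0.01] 0.58
[2.86, 1.48, -0.01] 0.58
[2.88, 1.45, -0.01] 0.58
[2.89, 1.42, -0.01] 0.58
[2.9, 1.39, -0.01] 0.58
[2.92, 1.36, -0.01] 0.58
0.011087461455504561
```

View pics/lift.png

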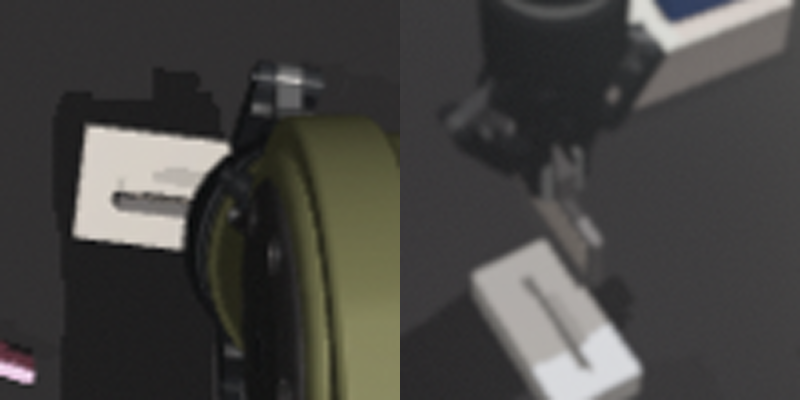

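The holder is lifted, hanging upright in the fingers at about (575,240) in the side crop, and the slot below is empty. Carrying it over to the rail now.

arm_command:
  moves:
    - {"slide": [1.5, 0.8, 0], "spin": 0.6}
    - {"slide": [2.8, 1.5, 0], "spin": 0.6}
    - {"slide": [3.5, 1.9, 0], "spin": 0.6}
    - {"slide": [3.5, 1.8, 0], "spin": 0.6}
    - {"slide": [3.5, 1.8, 0], "spin": 0.6}
    - {"slide": [3.5, 1.7, 0], "spin": 0.6}
    - {"slide": [3.0, 1.4, 0], "spin": 0.6}
    - {"slide": [1.6, 0.8, 0], "spin": 0.4}
    - {"slide": [0, 0, 0], "spin": 0}
    - {"slide": [0, 0, 0], "spin": 0}

```text
time_s: 5.9
tool_pos: [0.6161, 0.1768, 0.1861]
tcp_rot: [-179.9, 0.1, 78.9]
wrist_force: [-0.2, 0.1, -1.2]
gripper_width: 0.0111
grip_force: 60.1
```

```bash
python3 plan.py .6158 .1769 .14 78.8 1
```

```text
[0.0, -0.04, 4.61] 0.09
```

arm_command:
  moves:
    - {"slide": [0, 0, 1.5], "spin": 0}
    - {"slide": [0, 0, 1.5], "spin": 0}
    - {"slide": [0, 0, 1], "spin": 0}
    - {"slide": [0, 0, 0.6], "spin": 0}
    - {"slide": [0, 0, 0], "spin": 0}
    - {"slide": [0, 0, 0], "spin": 0}

```text
time_s: 6.5
tool_pos: [0.6167, 0.1763, 0.1415]
tcp_rot: [180.0, -0.0, 78.8]
wrist_force: [-0.3, -0.6, -0.8]
gripper_width: 0.0106
grip_force: 60.2
```

```bash
python3 - <<'E'
from h import *
t=cam('top');s=cam('side')
save('pre',np.hstack([cv2.resize(t[0][120:220,200:300],(400,400),interpolation=cv2.INTER_CUBIC),cv2.resize(s[0][120:210,280:370],(400,400),interpolation=cv2.INTER_CUBIC)]))
print(env.get_state()['tool_pos'])
E
```

```text
[0.61703088 0.17647252 0.14206516]
```

View pics/pre.png

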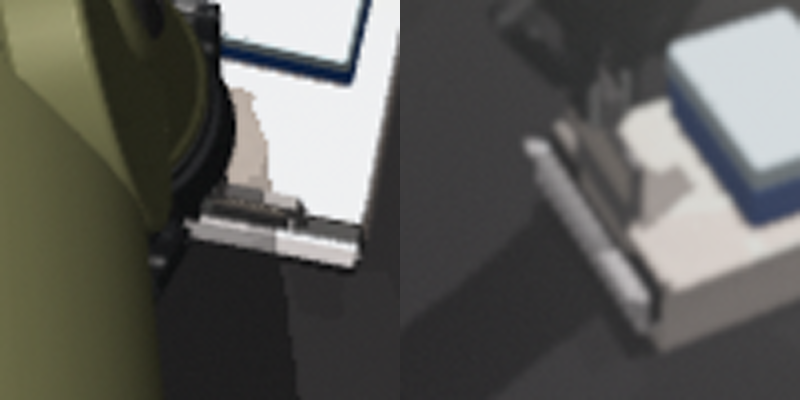

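The plate hangs over the rail. In the 4x top crop its near top end is at about (303,208) and the wall edge is just behind it. I'll check it by projection.

```bash
python3 - <<'E'
from h import *
np.set_printoptions(precision=2,suppress=True)
t=cam('top');s=cam('side')
st=env.get_state();print(st['tool_pos'],st['tcp_rot'])
a=np.radians(-11.2); ex=np.array([np.cos(a),np.sin(a),0]); ey=np.array([-np.sin(a),np.cos(a),0])
m=np.array([.6165,.1765,.1225])
P=lambda x,y,z:m+ex*x+ey*y+np.array([0,0,z])
for q in[(-.003,-.05,.021),(.003,-.05,.021),(-.003,-.05,-.024)]:
    print(q,(proj(t,P(*q))-(200,120))*4+1.5,(proj(s,P(*q))-(280,120))*4.444+(401.7,1.7))
g=cv2.cvtColor(t[0],cv2.COLOR_RGB2GRAY)
# profile across plate top near its -y end
for y in(-.04,-.045): print([int(cv2.getRectSubPix(g,(1,1),tuple(map(float,proj(t,P(k/1000,y,.021)))))[0,0]) for k in range(-14,15)])
save('pre2',cv2.resize(t[0][160:190,245:295],(800,480),interpolation=cv2.INTER_CUBIC))
E
```

```text
[0.62 0.18 0.14] [179.94  -0.04  78.84]
(-0.003, -0.05, 0.021) [297.15 210.96] [632.53 171.15]
(0.003, -0.05, 0.021) [299.83 198.45] [641.96 167.92]
(-0.003, -0.05, -0.024) [306.   223.45] [631.6 225.1]
[131, 95, 59, 46, 36, 39, 45, 58, 72, 85, 97, 103, 121, 152, 169, 175, 181, 188, 206, 229, 236, 239, 239, 239, 239, 240, 239, 239, 240]
[197, 146, 97, 50, 42, 36, 39, 43, 50, 53, 52, 72, 128, 164, 173, 177, 178, 191, 215, 229, 236, 239, 239, 239, 239, 240, 240, 240, 240]
```

View pics/pre2.png

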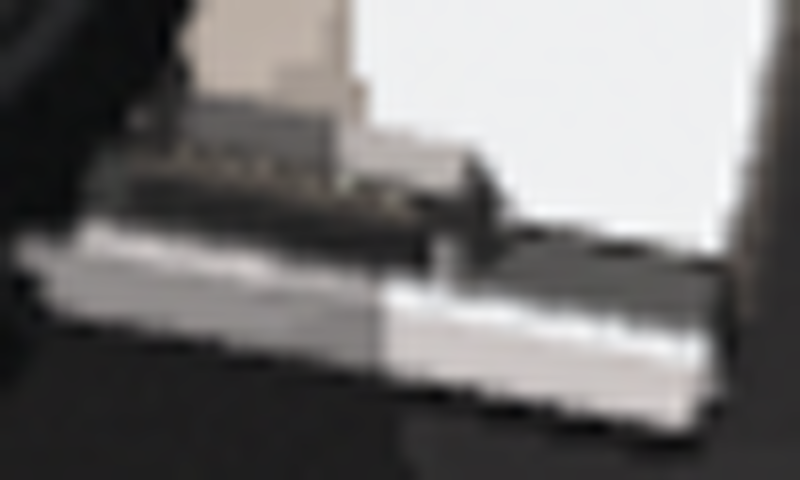

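The plate reads about 2 mm too far back relative to the slot in the same view. I'll shift it forward and start lowering.

arm_command:
  moves:
    - {"slide": [0, -0.2, 0], "spin": 0}
    - {"slide": [0, 0, 0.4], "spin": 0}
    - {"slide": [0, 0, 0.4], "spin": 0}
    - {"slide": [0, 0, 0.4], "spin": 0}
    - {"slide": [0, 0, 0.4], "spin": 0}
    - {"slide": [0, 0, 0], "spin": 0}
    - {"slide": [0, 0, 0], "spin": 0}

```text
time_s: 7.4
tool_pos: [0.6145, 0.1767, 0.1251]
tcp_rot: [-180.0, 0.0, 78.8]
wrist_force: [-0.4, 0.8, -0.3]
gripper_width: 0.011
grip_force: 60.2
```

arm_command:
  moves:
    - {"slide": [0, 0, 0.3], "spin": 0}
    - {"slide": [0, 0, 0.3], "spin": 0}
    - {"slide": [0, 0, 0.3], "spin": 0}
    - {"slide": [0, 0, 0.3], "spin": 0}
    - {"slide": [0, 0, 0], "spin": 0}
    - {"slide": [0, 0, 0], "spin": 0}

```text
time_s: 8.0
tool_pos: [0.6146, 0.1767, 0.1133]
tcp_rot: [-180.0, 0.0, 78.8]
wrist_force: [-0.1, -0.2, -0.6]
gripper_width: 0.0113
grip_force: 60.1
```

Clean entry with no side force. Pressing against the spring next.

arm_command:
  moves:
    - {"slide": [0, 0, 0.3], "spin": 0}
    - {"slide": [0, 0, 0.2], "spin": 0}
    - {"slide": [0, 0, 0.2], "spin": 0}
    - {"slide": [0, 0, 0.2], "spin": 0}
    - {"slide": [0, 0, 0], "spin": 0}
    - {"slide": [0, 0, 0], "spin": 0}

```text
time_s: 8.6
tool_pos: [0.6151, 0.1769, 0.1055]
tcp_rot: [179.9, -0.1, 78.8]
wrist_force: [-1.3, -0.8, 5.6]
gripper_width: 0.0114
grip_force: 61.2
```

arm_command:
  moves:
    - {"slide": [0, 0, 0.2], "spin": 0}
    - {"slide": [0, 0, 0.2], "spin": 0}
    - {"slide": [0, 0, 0], "spin": 0}
    - {"slide": [0, 0, 0], "spin": 0}

```text
time_s: 9.0
tool_pos: [0.6153, 0.1769, 0.1025]
tcp_rot: [179.9, -0.1, 78.8]
wrist_force: [-3.5, -1.1, 10.5]
gripper_width: 0.0108
grip_force: 61.8
```

arm_command:
  moves:
    - {"slide": [0, -0.05, 0.1], "spin": 0}
    - {"slide": [0, 0, 0.1], "spin": 0}
    - {"slide": [0, 0, 0], "spin": 0}
    - {"slide": [0, 0, 0], "spin": 0}

```text
time_s: 9.4
tool_pos: [0.6153, 0.1769, 0.1024]
tcp_rot: [179.9, -0.1, 78.8]
wrist_force: [-4.9, -2.3, 19.1]
gripper_width: 0.0106
grip_force: 63.1
```

The z reading stopped at 0.1024 (expected home 0.1025) while the force rose to 19 N, so the shoulders are on the blocks. I'll hold and take one last look.

arm_command:
  moves:
    - {"slide": [0, 0, 0.05], "spin": 0}
    - {"slide": [0, 0, 0], "spin": 0}
    - {"slide": [0, 0, 0], "spin": 0}
    - {"slide": [0, 0, 0], "spin": 0}
    - {"slide": [0, 0, 0], "spin": 0}
    - {"slide": [0, 0, 0], "spin": 0}

```text
time_s: 10.0
tool_pos: [0.6154, 0.1769, 0.1024]
tcp_rot: [179.9, -0.1, 78.8]
wrist_force: [-5.7, -2.5, 21.2]
gripper_width: 0.0106
grip_force: 63.5
```

```bash
python3 - <<'E'
from h import *
t=cam('top');s=cam('side')
save('home',np.hstack([cv2.resize(t[0][140:200,220:300],(400,300),interpolation=cv2.INTER_CUBIC),cv2.resize(s[0][130:205,290:365],(300,300),interpolation=cv2.INTER_CUBIC)]))
st=env.get_state();print(st['tool_pos'],st['tcp_rot'],st['wrist_force'])
E
```

```text
[0.61537141 0.17687978 0.10239474] [ 1.79861903e+02 -1.43818641e-01  7.88232539e+01] [-6.00723069 -1.99628213 21.4398086 ]
```

View pics/home.png

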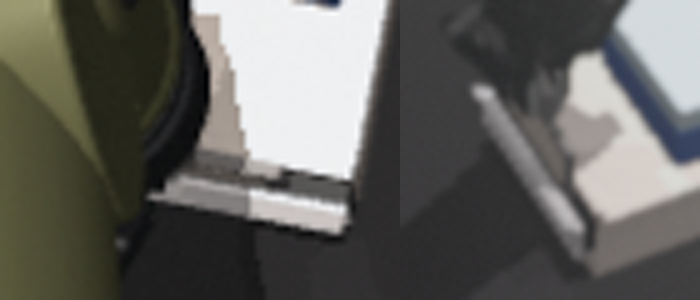

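The plate is seated low behind the lip, at about (280,180) in the top crop and (550,165) in the side crop. The tip box is where it was. Handing in.

```bash
python3 -c "
from workcell import env
print(env.close_job())"
```

```text
the job is handed in; nothing more can be done
None
```

The label holder is pressed home in the empty rail, shoulders on the end blocks at about 21 N and still gripped; the job was handed in at about 10 s, and no verdict came back.

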